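# Make the washing-tablet dispenser child-safe

## Task

The tablet dispenser on the laundry counter was left open. Draw its lock bolt right out, slide the shutter fully home over the tablets, and push the bolt fully back in to lock it; then swing the lid down and press it shut until its tab is caught behind the rim. Do not shift anything else on the counter.

Things in the scene. Friction and masses are not known exactly. Their poses are not given: they have to be found in the camera images.
- bin: white plastic washing-tablet dispenser, fixed to the counter, 124 mm (own x) by 250 mm (own y), walls 96 mm high; origin at the centre of its underside, z up. Its +y half is an open compartment of tablets (mouth y 8 to 112, x -50 to 50 mm), its -y half a deck 80 mm high. On the -x side, at y -52 to 0, a lock shelf 87 mm high sticks out to x -140
- rim_mid (a point): middle of the top of the rim, a fixed white bar that bridges the box along its x at y 6 to 13 mm, top 100 mm above the counter. The shutter passes under it; the lid's tab goes down just on its +y side, past a small sprung lip
- shutter (a joint): travel (m) of the shutter, a flat grey plate sliding along box +y: 0 = fully open (back on the deck), 0.092 = fully home over the tablets, at its end stop. About 1.5 N friction, stays where left. While the bolt is in, a rib on it strikes the bolt at about 0.018; only from 0.089 on is the rib past the bolt, so that the bolt can go in again behind it
- shutter_grip (a point): point in the shutter's upright grip, 10 mm below its top: a grey block 30 mm (box x) by 12 mm (box y), top 118 mm and foot 84 mm above the counter, at box x +13, y -100 mm when fully open and y -8 mm when home. Moves with the shutter; axes parallel to the box's
- lock (a joint): travel (m) of the lock slide, a grey bolt 12 mm wide with a thumb block: 0 = bolt fully in (locked, across the shutter's path), 0.026 = drawn fully out to its stop, along box -x. The shutter can pass from 0.021 on. About 1.5 N friction, stays where left
- lock_grip (a point): point in the lock's upright thumb block, 15 mm below its top: 14 mm (box x) by 28 mm (box y), top 130 mm and foot 96 mm above the counter (the bolt lies below it), at box x -95, y -26 mm with the bolt in and x -121 when drawn out. Moves with the lock; axes parallel to the box's
- lid (a joint): angle (rad) of the lid, a white flap 116 mm (box x) by 101 mm, 4 mm thick, hinged along box x at the +y end: 0 = shut flat (top face 101 mm high), 1.57 = upright, up to 1.95 leaning outward. Stiff hinge (0.065 N m), stays at any angle. In the last 0.15 rad the tab under its free edge must be pressed past a sprung lip (some 2 to 8 N at the edge), which then holds it
- lid_hinge (a point): centre of the lid's hinge line on the box: box x 0, y +118, height 99 mm. Axes parallel to the box's
- lid_edge (a point): middle of the lid's free edge on its outer face (the upper one when shut), 101 mm from the hinge line; turns with the lid
- spray: trigger spray bottle standing upright, 72 mm across the body, 200 mm high; origin at the centre of its base; bystander, not to be shifted
- jug: white detergent bottle standing upright, 80 mm diameter, 200 mm high; origin at the centre of its base; bystander, not to be shifted
- carton: upright cardboard packet, 60 mm (own x) by 90 mm (own y) by 160 mm high; origin at the centre of its base; bystander, not to be shifted
- cup: clear measuring cup, 70 mm diameter, 60 mm high; origin at the centre of its base; bystander, not to be shifted
- jar: glass jar with a steel cap, 64 mm diameter, 85 mm high; origin at the centre of its base; bystander, not to be shifted
- soap: wrapped soap bar, 55 (own x) x 80 (own y) x 33 mm high; origin at the centre of its base; bystander, not to be shifted
- brush: wooden clothes brush lying flat, 160 (own x) x 45 x 36 mm high; origin at the centre of its base; bystander, not to be shifted
- peg: wooden clothes peg lying flat, 72 (own x) x 10 x 15 mm high; origin at the centre of its base; bystander, not to be shifted

How it is judged:
On the way, in this order (a step that is already met when the one before it is completed fails the run):
1. the lock bolt is drawn out clear of the shutter (value of joint lock above 0.021 m), for 0.1 s.
2. the shutter is fully home over the tablets (value of joint shutter above 0.088 m), for 0.1 s.
3. the bolt is pushed fully back in with the shutter home (value of joint shutter above 0.088 m and value of joint lock below 0.005 m), for 0.1 s.
4. the lid is shut, its tab behind the rim (value of joint lid below 0.04 rad), for 0.2 s.
At the end, for the whole second after the job is handed in: Shutter within 4 mm of its end stop (above 0.088 m), lock bolt within 5 mm of fully in, lid within 0.04 rad of flat and at rest, so that its tab is behind the rim; bystanders within 20 mm of where they stood (all of step 3 and value of joint lid below 0.04 rad and velocity of joint lid between -0.05 and 0.05 rad/s); the robot touches nothing.
It fails at once if spray bottle, detergent bottle or packet shifted by more than 20 mm or knocked over (distance of any of spray, jug, carton from where it was at the start of the episode above 0.02 m or angle between any of spray, jug, carton's own z axis and vertical above 0.5 rad).
It fails at once if cup, jar or soap shifted by more than 20 mm or knocked over (distance of any of cup, jar, soap from where it was at the start of the episode above 0.02 m or angle between any of cup, jar, soap's own z axis and vertical above 0.5 rad).
It fails at once if brush or peg shifted by more than 20 mm or knocked over (distance of any of brush, peg from where it was at the start of the episode above 0.02 m or angle between any of brush, peg's own z axis and vertical above 0.5 rad).
It also fails if it takes over 72 s, if anything falls off the work surface, if the arm or the gripper's body presses on something with over 40 N, if the wrist force passes 120 N, or if a joint passes its speed limit or range.

## Robot

A 6-joint arm with a two-finger parallel gripper is mounted at the origin on the work surface. World frame = base frame: x ahead of the robot, y to its left, z up, the work surface at z = 0. Lengths are in m, angles in rad, forces in N, time in s.
With the tool pointing down it reaches from about 0.25 to 0.8 m from the base axis. Payload 3.9 kg.
Tool frame: the origin (TCP) lies midway between the tips of the shut fingers; the grasp point (between the pads) lies 19 mm behind it (bot.pinch_z is the distance from the TCP to the grasp point, in m); x points along the fingers, y is the direction in which the jaws open and shut, and the axes are right-handed (so a half turn about x gives the same grasp; the last joint's range is limited). The gripper opens to 85 mm and grips with 20 to 120 N. Pads are 22 mm wide; open, the fingers measure 114 mm over their backs; the gripper's body (76 mm by 85 mm) begins 54 mm behind the grasp point. The pads swing forward as they close: fully open they stand 13 mm farther back than shut.
Start: joints at [-1.204, 0.26, -0.138, 1.173, 0, 1.571], TCP at [0.188, -0.49, 0.231] pointing down, gripper open.
Joint ranges: [-2.78, 2.78], [-0.83, 1.72], [-1.28, 1.37], [-1.9, 2.12], [-1.57, 1.48], [-3.14, 3.14]. Speed limits (rad/s): [2.57, 2.57, 3.14, 3.14, 3.14, 3.14].

## Interface

Orientations are given as [roll, pitch, yaw] about the fixed x, y, z axes, in that order (R = Rz(yaw) Ry(pitch) Rx(roll)).
In Python, from plant import bot gives the robot as it stands.
- The arm moves only by the tool carry_out, never from a script. Its argument "steps" is a list of rows, each a list of 3 entries, a list of its own where there are three numbers: the shift along the tool's x, y, z in mm, then the turn, a rotation vector about the tool's x, y, z in rad, then the closure, from -1 (fully open) to 1 (shut), so that 0 is half open. In form: [[[dx, dy, dz], [ax, ay, az], hand], ...]. A call has exactly 5 rows; each row shifts and turns the pose as measured when the row begins, along the tool's axes as they then stand; what a row does not reach is not made up. A row lasts 1/10 s, in which the tool goes at most 50 mm and 8.59 degrees, less where a joint would pass 70% of its speed; a pose out of reach is approached as far as the arm can. A call is refused whole if a number of a shift passes 50 or a number of a turn 0.15, either way. A call with a gripper value outside its range is refused whole. The fingers move at their own pace and stop on an object; the grip force is fixed at half the most. Time passes only in rows, so rows that do not move let the fingers close, or fill a call up. It gives the time, the measured TCP pose, the force and the opening at its end, in the units of the state.
- bot.get_state(): the state, without advancing time (a new reading comes with each control period).
- bot.get_image(name): name is "side" or "top" or "wrist"; returns (picture, depth): 384x512x3 uint8, red, green, blue; 384x512 float32, m along the optical axis (not along the pixel's ray), 0 where there is no reading.
- bot.calibration(name): a dict with "intrinsics" (3x3 intrinsics, pixels), "extrinsics" (4x4, takes a point from camera to world coordinates). Camera axes: x right, y down, z forward; pixel columns grow to the right and rows downward; lengths in m; the calibration is good to about 2 mm. A picture is of the moment at which its call begins: read the wrist's pose just before it. calibration takes no time and is no camera call; for the wrist camera it gives the pose at the moment of the call.
- bot.finish_job(): hands the job in, once; it reports no verdict.
Trained networks look in the newest picture that a camera, given by its name, has taken for a name from the list of things; names that differ only in an ending like _2 or _b are one class to them, and where a whole thing is asked for, a point or a joint stands for the part that bears it (a point fixed in the world has none). Each returns a list of dicts, best first, with "conf" (0 to 1); they miss things now and then, are a little off and sometimes report something else, mostly with a low value. They report only what shows in the picture. A call takes as long as a camera call.
- bot.search_frame(label, camera): "rect" ([centre column, centre row, width, height] as shares, 0 to 1, of the picture: columns of its width, rows of its height, round what is visible of it).
The state is a dict: "clock": time; "qpos": joint angles; "joint_vel": joint speeds; "joint_torque": joint torques, N m; "tcp_pos": TCP position; "ee_rot": TCP orientation; "ft_force": force on the tool from outside, world axes, zero at the start; "wrist_torque": the same for the moment, N m; "gripper_width": finger opening in m.
Only numpy, scipy, OpenCV 4.12 (cv2) and the standard library are available. Lean on these libraries where they do the work, as an engineer would, in place of code of your own. Each camera call takes 0.05 s, during which the arm holds its last target. There are 200 camera calls.

## Working session

There is one attempt and no reset: what is moved stays moved. The work goes in short steps, Python scripts to look and compute and a tool call to move; the robot and the scene stay as the last step left them, time stands still between calls to the robot, and variables do not carry over. Pictures are saved under pics/ and viewed, about 8 in all and at most 12, crops included, and the job is handed in when it is done.

Besides the shell and the picture viewer there is one more tool, called in YAML: its name, and indented under it one key for each argument. carry_out: Moves the arm, as the interface text tells. Its arguments: {"type":"object","properties":{"steps":{"type":"array"}},"required":["steps"]}

```bash
ls; mkdir -p pics
cat > h.py <<'E'
import numpy as np, cv2
from plant import bot
def snap(n,f):
    im,d=bot.get_image(n); cv2.imwrite('pics/'+f+'.png',im[:,:,::-1]); np.save('pics/'+f+'.npy',d); return im,d
def pts(n,d,ext=None):
    c=bot.calibration(n);K=c['intrinsics'];T=c['extrinsics'] if ext is None else ext
    v,u=np.mgrid[:d.shape[0],:d.shape[1]]
    P=np.stack([(u-K[0,2])/K[0,0]*d,(v-K[1,2])/K[1,1]*d,d],-1)
    return P@T[:3,:3].T+T[:3,3]
E
python3 - <<'E'
from h import *
np.set_printoptions(precision=3,suppress=True)
for n in ['top','side']:
    im,d=snap(n,n+'0'); P=pts(n,d)
    print(n,bot.calibration(n)['extrinsics'])
    for l in ['bin','shutter_grip','lock_grip','lid','spray','jug','carton','cup','jar','soap','brush','peg']:
        for r in bot.search_frame(l,n)[:1]:
            c=np.array(r['rect'])*[512,384,512,384]; print(l,round(r['conf'],2),c.round(),P[int(c[1]),int(c[0])])
s=bot.get_state();print(s)
a=cv2.imread('pics/top0.png');b=cv2.imread('pics/side0.png')
E
```

```text
pics
top [[ 0.029 -0.994  0.104  0.497]
 [-0.999 -0.032 -0.024  0.076]
 [ 0.027 -0.103 -0.994  0.936]
 [ 0.     0.     0.     1.   ]]
bin 0.78 [306. 213. 121.  94.] [ 0.532 -0.062  0.096]
shutter_grip 0.59 [329. 198.  50.  45.] [ 0.572 -0.12   0.086]
lock_grip 0.59 [330. 226.  19.  37.] [ 0.506 -0.12   0.087]
lid 0.95 [253. 211.  17.  56.] [0.531 0.061 0.197]
spray 0.65 [325. 135.  42.  42.] [ 0.705 -0.093  0.156]
jug 0.54 [375. 167.  24.  63.] [ 0.656 -0.247  0.038]
carton 0.33 [253. 210.  19.  57.] [0.531 0.063 0.197]
jar 0.64 [209. 178.  29.  27.] [0.611 0.165 0.083]
soap 0.96 [251. 167.  35.  26.] [0.646 0.069 0.034]
brush 0.68 [378. 166.  23.  62.] [ 0.659 -0.253  0.036]
peg 0.6 [227. 273.  16.  20.] [0.38  0.118 0.013]
side [[-0.949 -0.208  0.236  0.318]
 [-0.315  0.62  -0.719  0.766]
 [ 0.003 -0.757 -0.654  0.765]
 [ 0.     0.     0.     1.   ]]
bin 0.74 [202. 242.  31.  45.] [0.607 0.197 0.079]
shutter_grip 0.72 [288. 159.  36.  21.] [ 0.537 -0.253 -0.004]
lock_grip 0.56 [288. 159.  35.  15.] [ 0.511 -0.132  0.085]
lid 0.91 [256. 183.  54.  42.] [0.534 0.059 0.152]
spray 0.59
[... 163 characters left out ...]
[273. 247.  30.  36.] [0.481 0.098 0.005]
jar 0.58 [289. 159.  37.  19.] [ 0.508 -0.13   0.087]
soap 0.79 [209. 219.  33.  32.] [0.641 0.081 0.031]
brush 0.6 [232. 143.  25.  23.] [ 0.699 -0.228  0.033]
peg 0.7 [313. 264.  32.  13.] [0.384 0.122 0.012]
{'clock': 1.3, 'qpos': array([-1.204,  0.26 , -0.138,  1.173,  0.   ,  1.571]), 'joint_vel': array([ 0.   ,  0.   ,  0.   ,  0.002,  0.001, -0.   ]), 'joint_torque': array([  0.003, -40.562,  25.423,   0.001,   0.   ,  -0.   ]), 'tcp_pos': array([ 0.188, -0.49 ,  0.231]), 'ee_rot': array([ 2.227,  1.571, -0.548]), 'ft_force': array([-0.057,  0.648,  1.163]), 'wrist_torque': array([ 0.006,  0.059, -0.019]), 'gripper_width': 0.08491778048255366}
```

View pics/top0.png

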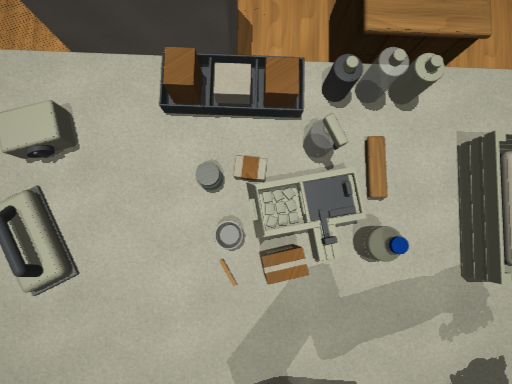

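View pics/side0.png

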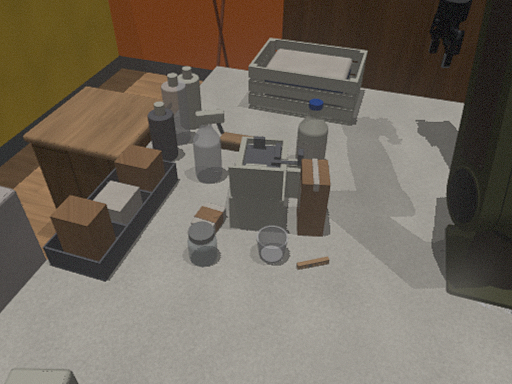

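The top view shows the dispenser at about (306,205), tablets to the left (box +y is close to world +y), lock shelf at (325,240), shutter grip at (347,187), and lid upright at (253,211). The carton (285,265) and jug (385,243) stand close to the lock.

Run:
```python
from h import *
np.set_printoptions(precision=4,suppress=True)
out=[]
for n in ['top','side']:
    d=np.load(f'pics/{n}0.npy'); P=pts(n,d); P[d==0]=np.nan
    def sel(x0,x1,y0,y1,z0,z1): 
        return (P[...,0]>x0)&(P[...,0]<x1)&(P[...,1]>y0)&(P[...,1]<y1)&(P[...,2]>z0)&(P[...,2]<z1)
    for nm,b in dict(lock=(.44,.54,-.16,-.07,.108,.14),lockt=(.44,.54,-.16,-.07,.122,.14),shut=(.54,.63,-.2,-.1,.1,.13),shutt=(.54,.63,-.2,-.1,.111,.13),lid=(.45,.63,.02,.12,.11,.25),lidtop=(.45,.63,.02,.12,.185,.25),rim=(.44,.63,-.2,.1,.09,.103),
       carton=(.36,.46,-.05,.1,.14,.2),jug=(.4,.56,-.3,-.14,.05,.3),spray=(.6,.8,-.2,0,.06,.3),cup=(.43,.53,.07,.2,.04,.1)).items():
        m=sel(*b); Q=P[m]
        if len(Q)<3: print(n,nm,len(Q)); continue
        r=cv2.minAreaRect((Q[:,:2]*1000).astype(np.float32))
        print(n,nm,len(Q),'med',np.median(Q,0),'min',np.percentile(Q,2,0),'max',np.percentile(Q,98,0),'rect',np.round(r[0],1),np.round(r[1],1),round(r[2],1))
    # lid plane
    Q=P[sel(.45,.63,.02,.1,.115,.19)]
    if len(Q)>20:
        c=np.median(Q,0);u,s,v=np.linalg.svd(Q-c);print('lidplane',c,v[2],s)
    # lines of lid in xy
im=cv2.imread('pics/top0.png')[145:295,235:405]
a=cv2.resize(im,None,fx=4,fy=4,interpolation=cv2.INTER_CUBIC);cv2.imwrite('pics/topc.png',a[:600,:800])
```

```text
top lock 96 med [ 0.4728 -0.1123  0.1292] min [ 0.4656 -0.1264  0.1118] max [ 0.4814 -0.1002  0.1323] rect [ 472.8 -114. ] [13.8 27.9] 13.0
top lockt 84 med [ 0.4726 -0.1138  0.1298] min [ 0.4657 -0.1268  0.1238] max [ 0.4815 -0.1005  0.1325] rect [ 472.8 -114. ] [13.8 27.9] 13.0
top shut 92 med [ 0.5913 -0.1557  0.116 ] min [ 0.5775 -0.165   0.1015] max [ 0.605  -0.15    0.1191] rect [ 592.  -157.6] [29.7 12.4] 12.0
top shutt 75 med [ 0.5913 -0.1576  0.1166] min [ 0.5774 -0.1651  0.1121] max [ 0.6051 -0.1501  0.1191] rect [ 592.  -157.7] [29.6 12.3] 13.1
top lid 525 med [0.532  0.059  0.1866] min [0.4783 0.0407 0.1133] max [0.5875 0.0771 0.2002] rect [533.4  57.9] [116.1  23.7] 11.9
top lidtop 269 med [0.5325 0.0626 0.1972] min [0.4782 0.0529 0.1863] max [0.5855 0.0791 0.2008] rect [532.4  62.2] [115.9  14.9] 11.9
top rim 1952 med [ 0.5371 -0.0834  0.0953] min [ 0.4573 -0.1953  0.0914] max [0.6272 0.0484 0.1007] rect [529.1 -77.5] [190.5 248.5] 10.4
top carton 1186 med [ 0.4192 -0.008   0.1596] min [ 0.3849 -0.0481  0.1533] max [0.4523 0.0339 0.1626] rect [417.9 -10.1] [60.3 89.8] 1
[... 1400 characters left out ...]
4] max [0.627  0.0628 0.1022] rect [537.1 -67.4] [181.6 264.6] 3.3
side carton 878 med [0.4191 0.0066 0.1589] min [ 0.3847 -0.0472  0.1415] max [0.4531 0.0396 0.1616] rect [420.   -8.1] [60.3 93.8] 14.4
side jug 1535 med [ 0.4708 -0.2108  0.1145] min [ 0.4331 -0.244   0.0543] max [ 0.554  -0.1494  0.1993] rect [ 502.8 -201.6] [163.6  71.2] 40.1
side spray 1862 med [ 0.698  -0.09    0.1159] min [ 0.6031 -0.175   0.0634] max [ 0.7433 -0.0635  0.1992] rect [701.4 -96.3] [221.4 139.9] 12.5
side cup 447 med [0.479  0.1117 0.0526] min [0.4462 0.0855 0.0404] max [0.51   0.1511 0.0611] rect [478.4 118.4] [68.  68.9] 1.3
lidplane [0.5347 0.0609 0.1544] [-0.2035  0.9547 -0.2172] [1.1447 0.7555 0.0356]
```

View pics/topc.png

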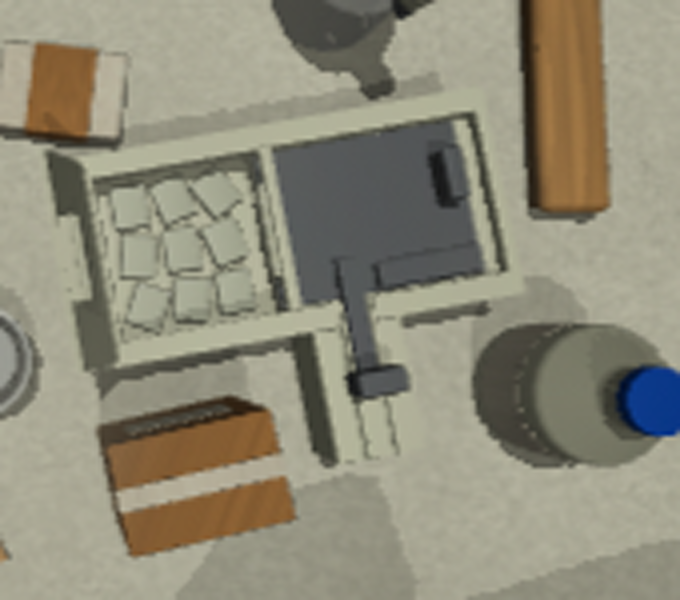

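The crop agrees with the depth fit: box yaw about 12°, with the thumb block at (378,381), the shutter grip at (448,172) and the lid at (80,260). Next I'll write a helper that gives the remaining motion in tool axes.

```bash
cat >> h.py <<'E'
from scipy.spatial.transform import Rotation as Ro
YAW=np.radians(12.0); O=np.array([.561,-.068,0]); B=Ro.from_euler('z',YAW).as_matrix()
def w2b(p): return (B.T@(np.asarray(p)-O))
def b2w(p): return B@np.asarray(p)+O
def st():
    s=bot.get_state(); return s,Ro.from_euler('xyz',s['ee_rot']).as_matrix()
def goal(bp_mm,sgn=None):
    """remaining shift in tool axes (mm) and rotvec, target box point mm, tool down, jaws along box x"""
    s,R=st(); ey=B[:,0]*(sgn or np.sign(R[:,1]@B[:,0])); ex=np.array([0,0,-1.])
    T=np.stack([ex,ey,np.cross(ex,ey)],1)
    print('tcp box mm',(w2b(s['tcp_pos'])*1e3).round(1),'shift',(R.T@(b2w(np.array(bp_mm)/1e3)-s['tcp_pos'])*1e3).round(1),
     'rot',Ro.from_matrix(R.T@T).as_rotvec().round(3),'F',s['ft_force'].round(2),'t',s['clock'])
E
python3 - <<'E'
from h import *
np.set_printoptions(precision=4,suppress=True)
s,R=st();print(R)
goal([-70,-26,280]);goal([-70,-26,280],1);goal([-70,-26,280],-1)
for n in ['top','side']:
    d=np.load(f'pics/{n}0.npy');P=pts(n,d)[d>0];b=(P-O)@B*1e3
    m=(abs(b[:,0])<75)&(abs(b[:,1])<140)&(b[:,2]>90)&(b[:,2]<103); print(n,np.percentile(b[m],[1,50,99],axis=0))
    r=(abs(b[:,0])<40)&(abs(b[:,1]-8)<14)&(b[:,2]>96)&(b[:,2]<104); print('rim',np.percentile(b[r],[3,50,97],axis=0))
    m=(abs(P[:,0]-.5)<.15)&(P[:,1]<-.3)&(P[:,1]>-.6); print('crate',P[m].max(0),P[m].min(0))
E
```

```text
[[ 0.      0.3586 -0.9335]
 [-0.     -0.9335 -0.3586]
 [-1.      0.     -0.    ]]
tcp box mm [-452.3 -335.4  231.3] shift [ -48.7 -245.6 -426.1] rot [-1.413  0.    -0.   ] F [-0.06  0.65  1.16] t 1.3
tcp box mm [-452.3 -335.4  231.3] shift [ -48.7 -245.6 -426.1] rot [-1.413  0.    -0.   ] F [-0.06  0.65  1.16] t 1.3
tcp box mm [-452.3 -335.4  231.3] shift [ -48.7 -245.6 -426.1] rot [ 1.728 -0.    -0.   ] F [-0.06  0.65  1.16] t 1.3
top [[ -69.5606 -125.5622   90.8642]
 [ -27.3738  -19.1285   95.3627]
 [  60.3558  114.8911  101.4575]]
rim [[-36.6901   4.9421  96.2209]
 [  0.5271   9.2818  99.2798]
 [ 36.3517  14.9165 102.2302]]
crate [ 0.65   -0.3     0.1545] [ 0.35   -0.5998 -0.0063]
side [[ -69.8792 -125.0923   90.2208]
 [ -25.6596  -23.5657   94.9576]
 [  62.9447  125.7998  102.354 ]]
rim [[-38.7798   4.0691  97.1923]
 [-22.7927   7.4036  98.6583]
 [-14.1993  12.4072 101.4094]]
crate [ 0.65   -0.3001  0.153 ] [ 0.35   -0.6    -0.0067]
```

carry_out:
  steps:
    - [[-14,0,0],[-0.14,0,0],1]
    - [[-14,0,0],[-0.14,0,0],1]
    - [[-14,0,0],[-0.14,0,0],1]
    - [[-14,0,0],[-0.14,0,0],1]
    - [[-14,0,0],[-0.14,0,0],1]

```text
clock: 1.8
tcp_pos: [0.1876, -0.4883, 0.301]
ee_rot: [-2.299, 1.565, 1.937]
ft_force: [-1.8, 0.1, -0.3]
gripper_width: 0.0125
```

carry_out:
  steps:
    - [[0,0,0],[-0.14,0,0],1]
    - [[0,0,0],[-0.14,0,0],1]
    - [[0,0,0],[-0.14,0,0],1]
    - [[0,0,0],[-0.14,0,0],1]
    - [[0,0,0],[-0.14,0,0],1]

```text
clock: 2.3
tcp_pos: [0.1882, -0.4899, 0.3042]
ee_rot: [-2.9, 1.571, 2.066]
ft_force: [0.8, -0.7, 0.5]
gripper_width: 0.0002
```

```bash
python3 -c "
from h import *
goal([-70,-26,280])"
```

```text
tcp box mm [-452.4 -335.2  304.2] shift [  24.2  395.6 -292.1] rot [ 0.044 -0.     0.   ] F [ 0.75 -0.69  0.5 ] t 2.3
```

carry_out:
  steps:
    - [[0,34,-25],[0.044,0,0],1]
    - [[0,34,-25],[0,0,0],1]
    - [[0,34,-25],[0,0,0],1]
    - [[0,34,-25],[0,0,0],1]
    - [[0,34,-25],[0,0,0],1]

```text
clock: 2.8
tcp_pos: [0.3288, -0.3311, 0.3033]
ee_rot: [-0.062, 1.568, -1.433]
ft_force: [0.7, 0.2, 0.5]
gripper_width: -0.0
```

carry_out:
  steps:
    - [[0,34,-25],[0,0,0],1]
    - [[0,34,-25],[0,0,0],1]
    - [[0,34,-25],[0,0,0],1]
    - [[0,34,-25],[0,0,0],1]
    - [[0,34,-25],[0,0,0],1]

```text
clock: 3.3
tcp_pos: [0.4754, -0.1677, 0.304]
ee_rot: [0.388, 1.566, -0.984]
ft_force: [0.6, -0.6, -0.2]
gripper_width: 0.0001
```

```bash
python3 -c "
from h import *
goal([-65,-26,200])"
```

```text
tcp box mm [-104.4  -79.7  304. ] shift [103.8  38.7 -54.6] rot [-0.01   0.005 -0.002] F [ 0.57 -0.58 -0.18] t 3.3
```

carry_out:
  steps:
    - [[0,20,-27],[0,0,0],1]
    - [[0,19,-27],[0,0,0],1]
    - [[40,0,0],[0,0,0],1]
    - [[40,0,0],[0,0,0],1]
    - [[20,0,0],[0,0,0],1]

```text
clock: 3.8
tcp_pos: [0.513, -0.0996, 0.2046]
ee_rot: [1.039, 1.554, -0.322]
ft_force: [0.3, -0.2, -0.1]
gripper_width: -0.0001
```

```bash
python3 -c "
from h import *
goal([-65,-26,106])"
```

```text
tcp box mm [-53.5 -20.9 204.6] shift [ 98.5 -12.9   4.3] rot [ 0.     0.008 -0.014] F [ 0.26 -0.22 -0.09] t 3.8
```

carry_out:
  steps:
    - [[20,-11,4],[0,0.008,-0.014],1]
    - [[25,0,0],[0,0,0],1]
    - [[25,0,0],[0,0,0],1]
    - [[18,0,0],[0,0,0],1]
    - [[5,0,0],[0,0,0],1]

```text
clock: 4.3
tcp_pos: [0.5012, -0.1049, 0.1055]
ee_rot: [-1.952, 1.567, 2.972]
ft_force: [-0.3, -0.2, 0.5]
gripper_width: -0.0001
```

```bash
python3 -c "
from h import *
goal([-65,-26,106])
snap('wrist','w1')
from plant import bot
snap('side','s1')
a=cv2.imread('pics/w1.png');b=cv2.imread('pics/s1.png')[90:282,160:416]
cv2.imwrite('pics/c1.png',np.hstack([cv2.resize(a,(400,300)),cv2.resize(b,(400,300))]))"
```

```text
tcp box mm [-66.1 -23.7 105.5] shift [-0.5  1.1  2.3] rot [ 0.002 -0.001  0.004] F [-0.26 -0.18  0.47] t 4.3
```

View pics/c1.png

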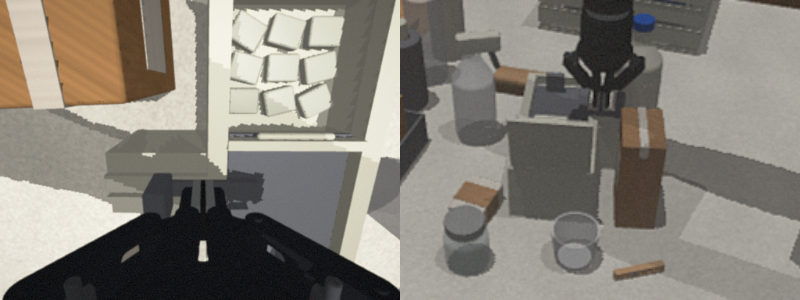

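The wrist view (left half) shows the shut fingers at (203,195), between the thumb block (158,195) and the wall, with nothing touched yet. Next I push along -x.

carry_out:
  steps:
    - [[0,-8,1],[0,0,0],1]
    - [[0,-8,0],[0,0,0],1]
    - [[0,-8,0],[0,0,0],1]
    - [[0,-6,0],[0,0,0],1]
    - [[0,-4,0],[0,0,0],1]

```text
clock: 4.9
tcp_pos: [0.4714, -0.1143, 0.1111]
ee_rot: [1.285, 1.562, -0.074]
ft_force: [2.4, 0.3, -1.6]
gripper_width: -0.0
```

```bash
cat >> h.py <<'E'
def parts(f):
    im,d=snap('top',f); P=pts('top',d)[d>0];b=(P-O)@B*1e3
    for nm,x0,x1,y0,y1,z0,z1 in [('lock',-150,-70,-50,0,110,136),('shut',-10,40,-125,5,106,122),('lid',-50,50,0,170,106,230)]:
        m=(b[:,0]>x0)&(b[:,0]<x1)&(b[:,1]>y0)&(b[:,1]<y1)&(b[:,2]>z0)&(b[:,2]<z1)
        if m.sum()>3: print(nm,m.sum(),np.percentile(b[m],[3,50,97],axis=0).round(1).tolist())
E
python3 -c "
from h import *
goal([-104,-26,106])
parts('t2')"
```

```text
tcp box mm [-97.3 -26.7 111.1] shift [ 5.  -6.7 -0.7] rot [ 0.002  0.002 -0.008] F [ 2.36  0.29 -1.57] t 4.9
lock 17 [[-124.5, -19.6, 115.4], [-114.2, -13.6, 120.2], [-87.2, -12.6, 126.9]]
shut 82 [[-2.1, -99.8, 107.9], [11.9, -92.6, 116.6], [25.2, -88.3, 119.4]]
lid 468 [[-46.9, 117.3, 110.1], [-1.7, 130.5, 188.1], [46.5, 140.2, 200.2]]
```

carry_out:
  steps:
    - [[2,-4,0],[0,0,0],1]
    - [[1,-4,0],[0,0,0],1]
    - [[1,-3,0],[0,0,0],1]
    - [[0,-3,0],[0,0,0],1]
    - [[0,-2,0],[0,0,0],1]

```text
clock: 5.45
tcp_pos: [0.4682, -0.1155, 0.1107]
ee_rot: [1.549, 1.534, 0.193]
ft_force: [3.9, 0.9, -2.9]
gripper_width: 0.0001
```

```bash
python3 -c "
from h import *
goal([-110,-26,106])
parts('t3')"
```

```text
tcp box mm [-100.6  -27.2  110.7] shift [ 4.4 -9.5 -1.2] rot [ 0.005  0.001 -0.037] F [ 3.89  0.94 -2.89] t 5.45
lock 24 [[-126.4, -20.9, 112.9], [-102.5, -16.6, 121.0], [-88.3, -13.1, 133.2]]
shut 81 [[-2.1, -99.9, 107.9], [12.1, -92.6, 116.8], [25.4, -88.2, 119.6]]
lid 464 [[-47.0, 117.4, 110.9], [-1.5, 130.6, 189.4], [46.6, 140.2, 200.2]]
```

carry_out:
  steps:
    - [[4,-8,0],[0,0,-0.03],1]
    - [[2,-8,0],[0,0,-0.02],1]
    - [[0,-8,0],[0,0,0],1]
    - [[0,-8,0],[0,0,0],1]
    - [[0,-8,0],[0,0,0],1]

```text
clock: 6.0
tcp_pos: [0.4683, -0.1174, 0.1123]
ee_rot: [1.629, 1.506, 0.283]
ft_force: [17.2, 7.2, -11.6]
gripper_width: -0.0001
```

```bash
python3 -c "
from h import *
goal([-110,-26,106])"
```

```text
tcp box mm [-101.   -29.   112.3] shift [ 5.7 -9.4 -3.1] rot [ 0.015 -0.004 -0.064] F [ 17.17   7.21 -11.64] t 6.0
```

carry_out:
  steps:
    - [[0,5,0],[0,0,-0.06],1]
    - [[-20,5,0],[0,0,0],1]
    - [[-20,0,0],[0,0,0],1]
    - [[0,30,10],[0,0,0],1]
    - [[0,40,30],[0,0,0],1]

```text
clock: 6.5
tcp_pos: [0.5499, -0.1368, 0.1528]
ee_rot: [-2.492, 1.562, 2.447]
ft_force: [0.4, -0.6, 0.5]
gripper_width: 0.0
```

```bash
python3 -c "
from h import *
goal([13,-119,150])
parts('t4')"
```

```text
tcp box mm [-25.1 -65.  152.8] shift [ 2.3 37.2 54.7] rot [ 0.017 -0.007  0.005] F [ 0.45 -0.63  0.54] t 6.5
lock 96 [[-128.3, -39.1, 113.9], [-121.3, -25.4, 128.8], [-115.2, -13.4, 131.7]]
lid 469 [[-46.9, 117.2, 110.5], [-1.2, 130.4, 188.0], [46.7, 140.2, 200.0]]
```

Lock reads -121.3, so it is fully drawn. Shutter next.

carry_out:
  steps:
    - [[0,18,27],[0.017,0,0],1]
    - [[0,15,25],[0,0,0],1]
    - [[0,0,0],[0,0,0],1]
    - [[20,0,0],[0,0,0],1]
    - [[10,0,0],[0,0,0],1]

```text
clock: 7.05
tcp_pos: [0.6041, -0.1878, 0.1187]
ee_rot: [-1.943, 1.569, 2.976]
ft_force: [0.2, -0.2, -0.5]
gripper_width: -0.0002
```

```bash
python3 -c "
from h import *
goal([13,-119,105])"
```

```text
tcp box mm [  17.3 -126.2  118.7] shift [13.7 -4.3 -7.1] rot [-0.003 -0.001  0.002] F [ 0.21 -0.2  -0.54] t 7.05
```

carry_out:
  steps:
    - [[11,-4,0],[0,0,0],1]
    - [[3,0,-6],[0,0,0],1]
    - [[0,0,-15],[0,0,0],1]
    - [[0,0,-15],[0,0,0],1]
    - [[0,0,-15],[0,0,0],1]

```text
clock: 7.55
tcp_pos: [0.5855, -0.1357, 0.1031]
ee_rot: [-1.638, 1.564, -3.004]
ft_force: [1.1, -1.1, -1.9]
gripper_width: 0.0002
```

```bash
python3 -c "
from h import *
goal([13,-25,105])"
```

```text
tcp box mm [  9.9 -71.4 103.1] shift [ -1.9   2.9 -46.4] rot [-0.005 -0.     0.007] F [ 1.07 -1.06 -1.85] t 7.55
```

carry_out:
  steps:
    - [[-2,3,-14],[0,0,0],1]
    - [[0,0,-14],[0,0,0],1]
    - [[0,0,-12],[0,0,0],1]
    - [[0,0,-10],[0,0,0],1]
    - [[0,0,-8],[0,0,0],1]

```text
clock: 8.05
tcp_pos: [0.5792, -0.0901, 0.1077]
ee_rot: [-0.191, 1.524, -1.562]
ft_force: [3.4, -26.0, -11.6]
gripper_width: 0.0
```

```bash
python3 -c "
from h import *
goal([13,-25,105])
parts('t5')"
```

```text
tcp box mm [ 13.2 -25.4 107.7] shift [ 2.7 -0.2 -0.5] rot [-0.009  0.046  0.009] F [  3.38 -25.96 -11.58] t 8.05
lock 81 [[-128.2, -34.4, 113.3], [-120.6, -22.7, 128.9], [-115.1, -13.2, 131.6]]
shut 36 [[-2.8, -10.4, 107.4], [5.7, -4.4, 116.2], [22.3, -3.1, 118.4]]
lid 467 [[-47.0, 117.3, 110.5], [-1.8, 130.5, 187.9], [46.7, 140.2, 200.3]]
```

carry_out:
  steps:
    - [[0,0,8],[0,0.04,0],1]
    - [[-20,0,4],[0,0,0],1]
    - [[-30,0,0],[0,0,0],1]
    - [[-10,-35,0],[0,0,0],1]
    - [[0,-40,0],[0,0,0],1]

```text
clock: 8.6
tcp_pos: [0.5122, -0.1135, 0.1705]
ee_rot: [-0.683, 1.565, -2.051]
ft_force: [-0.1, 0.2, -0.5]
gripper_width: 0.0004
```

carry_out:
  steps:
    - [[0,-40,0],[0,0,0],1]
    - [[0,-30,0],[0,0,0],1]
    - [[0,-15,0],[0,0,0],1]
    - [[0,0,0],[0,0,0],1]
    - [[0,0,0],[0,0,0],1]

```text
clock: 9.1
tcp_pos: [0.4221, -0.1256, 0.173]
ee_rot: [3.042, 1.57, 1.675]
ft_force: [0.2, 0.8, 0.1]
gripper_width: -0.0002
```

```bash
python3 -c "
from h import *
goal([-152,-26,106])
parts('t6')"
```

```text
tcp box mm [-147.8  -27.5  173. ] shift [67.  -4.2 -1.4] rot [-0.006 -0.001 -0.   ] F [0.16 0.76 0.06] t 9.1
lock 93 [[-128.4, -37.7, 112.6], [-120.9, -24.7, 129.0], [-115.2, -13.2, 131.7]]
shut 77 [[-2.3, -14.9, 108.4], [11.1, -8.4, 116.6], [25.5, -3.3, 119.5]]
lid 466 [[-46.9, 117.5, 110.8], [-1.5, 130.6, 188.9], [47.1, 140.2, 200.1]]
```

carry_out:
  steps:
    - [[10,-5,-1],[0,0,0],1]
    - [[20,0,0],[0,0,0],1]
    - [[20,0,0],[0,0,0],1]
    - [[14,0,0],[0,0,0],1]
    - [[0,0,0],[0,0,0],1]

```text
clock: 9.65
tcp_pos: [0.4218, -0.1243, 0.1049]
ee_rot: [1.806, 1.568, 0.443]
ft_force: [-0.4, -0.4, -0.2]
gripper_width: -0.0002
```

```bash
python3 -c "
from h import *
goal([-112,-26,106])"
```

```text
tcp box mm [-147.9  -26.1  104.9] shift [-0.9 35.9 -0.1] rot [-0.002 -0.001 -0.003] F [-0.39 -0.42 -0.16] t 9.65
```

carry_out:
  steps:
    - [[0,9,0],[0,0,0],1]
    - [[0,9,0],[0,0,0],1]
    - [[0,9,0],[0,0,0],1]
    - [[0,9,0],[0,0,0],1]
    - [[0,9,0],[0,0,0],1]

```text
clock: 10.15
tcp_pos: [0.4527, -0.1173, 0.1045]
ee_rot: [-1.468, 1.539, -2.834]
ft_force: [-31.7, -11.0, 31.6]
gripper_width: -0.0002
```

carry_out:
  steps:
    - [[0,6,0],[0,0,0],1]
    - [[0,6,0],[0,0,0],1]
    - [[0,7,0],[0,0,0],1]
    - [[0,7,0],[0,0,0],1]
    - [[0,7,0],[0,0,0],1]

```text
clock: 10.65
tcp_pos: [0.4508, -0.1178, 0.1056]
ee_rot: [-1.438, 1.467, -2.809]
ft_force: [-19.0, -6.0, 16.2]
gripper_width: 0.0
```

```bash
python3 -c "
from h import *
goal([-112,-26,106])
parts('t7')"
```

```text
tcp box mm [-118.2  -25.8  105.6] shift [-1.   6.1  0.2] rot [-0.01   0.013  0.103] F [-19.01  -6.03  16.22] t 10.65
lock 12 [[-100.1, -15.0, 112.5], [-92.9, -13.5, 119.2], [-89.5, -12.9, 129.2]]
shut 77 [[-2.3, -14.8, 108.3], [11.9, -8.1, 116.8], [25.7, -3.2, 119.6]]
lid 468 [[-46.9, 117.2, 109.9], [-1.3, 130.6, 188.7], [47.1, 140.2, 200.0]]
```

carry_out:
  steps:
    - [[0,-8,0],[0,0,0.1],1]
    - [[-30,-5,0],[0,0,0],1]
    - [[-40,0,0],[0,0,0],1]
    - [[-40,0,0],[0,0,0],1]
    - [[-35,0,0],[0,0,0],1]

```text
clock: 11.2
tcp_pos: [0.4295, -0.1149, 0.2483]
ee_rot: [-1.437, 1.549, -2.807]
ft_force: [0.3, -1.4, -1.0]
gripper_width: 0.0001
```

```bash
python3 -c "
from h import *
goal([0,175,250])
parts('t8')"
```

```text
tcp box mm [-138.4  -18.6  248.3] shift [  -5.3  136.5 -194.8] rot [-0.009  0.003  0.022] F [ 0.31 -1.42 -1.01] t 11.2
lock 93 [[-102.3, -39.6, 114.6], [-95.1, -25.2, 128.9], [-89.2, -13.1, 132.1]]
shut 80 [[-2.3, -15.1, 109.0], [11.3, -8.2, 116.6], [25.5, -3.2, 119.3]]
lid 467 [[-46.9, 117.3, 110.6], [-1.7, 130.6, 189.7], [46.4, 140.2, 199.9]]
```

carry_out:
  steps:
    - [[-6,20,-32],[0,0,0.02],1]
    - [[0,20,-32],[0,0,0],1]
    - [[0,20,-32],[0,0,0],1]
    - [[0,20,-32],[0,0,0],1]
    - [[0,20,-32],[0,0,0],1]

```text
clock: 11.75
tcp_pos: [0.5118, 0.0646, 0.2692]
ee_rot: [1.219, 1.536, -0.161]
ft_force: [1.5, -1.5, 0.9]
gripper_width: 0.0001
```

```bash
python3 -c "
from h import *
goal([0,175,180])"
```

```text
tcp box mm [-20.5 139.9 269.2] shift [ 89.4  16.9 -36.5] rot [-0.018  0.012 -0.033] F [ 1.52 -1.52  0.92] t 11.75
```

carry_out:
  steps:
    - [[0,10,-20],[-0.018,0.012,-0.033],1]
    - [[0,6,-18],[0,0,0],1]
    - [[30,0,0],[0,0,0],1]
    - [[30,0,0],[0,0,0],1]
    - [[25,0,0],[0,0,0],1]

```text
clock: 12.25
tcp_pos: [0.5348, 0.1192, 0.1896]
ee_rot: [1.723, 1.545, 0.373]
ft_force: [-0.3, 0.1, -0.3]
gripper_width: -0.0002
```

```bash
python3 -c "
from h import *
goal([0,175,180])"
```

```text
tcp box mm [ 13.3 188.5 189.6] shift [  9.2 -13.7  13.4] rot [ 0.012 -0.004 -0.026] F [-0.32  0.07 -0.33] t 12.25
```

carry_out:
  steps:
    - [[8,-12,20],[0.012,0,-0.026],1]
    - [[0,0,20],[0,0,0],1]
    - [[0,0,20],[0,0,0],1]
    - [[0,0,20],[0,0,0],1]
    - [[0,0,20],[0,0,0],1]

```text
clock: 12.75
tcp_pos: [0.5482, 0.0237, 0.1775]
ee_rot: [3.013, 1.56, 1.659]
ft_force: [-0.8, 1.8, 1.2]
gripper_width: 0.0003
```

```bash
python3 -c "
from h import *
goal([0,75,180])
parts('t9')"
```

```text
tcp box mm [  6.5  92.3 177.5] shift [-2.7 -6.7 17.3] rot [ 0.008 -0.011 -0.001] F [-0.78  1.83  1.17] t 12.75
```

carry_out:
  steps:
    - [[7,-3,12],[0,0,0],1]
    - [[9,-3,12],[0,0,0],1]
    - [[14,0,10],[0,0,0],1]
    - [[14,0,5],[0,0,0],1]
    - [[12,0,5],[0,0,0],1]

```text
clock: 13.3
tcp_pos: [0.5582, -0.0245, 0.1206]
ee_rot: [2.067, 1.557, 0.713]
ft_force: [-0.5, -0.1, 0.9]
gripper_width: -0.0001
```

```bash
python3 -c "
from h import *
goal([0,44,110])
parts('t10')"
```

```text
tcp box mm [  6.3  43.1 120.6] shift [10.6 -6.4 -0.9] rot [ 0.007 -0.007 -0.012] F [-0.54 -0.1   0.87] t 13.3
lid 786 [[-48.0, 48.8, 106.3], [-8.7, 72.0, 110.8], [48.1, 94.9, 206.4]]
```

carry_out:
  steps:
    - [[0,-6,6],[0,0,0],1]
    - [[6,0,5],[0,0,0],1]
    - [[8,0,0],[0,0,0],1]
    - [[8,0,0],[0,0,0],1]
    - [[8,0,0],[0,0,0],1]

```text
clock: 13.85
tcp_pos: [0.5547, -0.0384, 0.0983]
ee_rot: [1.833, 1.554, 0.478]
ft_force: [-27.2, 0.3, 82.9]
gripper_width: -0.0001
```

```bash
python3 -c "
from h import *
goal([0,32,100])"
```

```text
tcp box mm [-0.  30.2 98.3] shift [-1.6  0.1 -1.8] rot [ 0.007 -0.004 -0.016] F [-27.22   0.32  82.94] t 13.85
```

carry_out:
  steps:
    - [[-8,0,0],[0,0,0],1]
    - [[-20,0,0],[0,0,0],1]
    - [[-40,0,0],[0,0,0],1]
    - [[-40,0,0],[0,0,0],1]
    - [[-30,0,0],[0,0,0],1]

```text
clock: 14.35
tcp_pos: [0.55, -0.0383, 0.241]
ee_rot: [1.908, 1.554, 0.555]
ft_force: [0.6, -1.4, -0.2]
gripper_width: -0.0006
```

```bash
python3 -c "
from h import *
goal([-200,0,240])"
```

```text
tcp box mm [ -4.5  31.4 241. ] shift [  -2.3 -195.7   29.7] rot [ 0.008 -0.006 -0.016] F [ 0.56 -1.43 -0.21] t 14.35
```

Backing away along box -x to get a clear view.

carry_out:
  steps:
    - [[-5,-35,4],[0,0,0],1]
    - [[-5,-35,4],[0,0,0],1]
    - [[0,-35,4],[0,0,0],1]
    - [[0,-35,4],[0,0,0],1]
    - [[0,-30,0],[0,0,0],1]

```text
clock: 14.85
tcp_pos: [0.3922, -0.0912, 0.2515]
ee_rot: [1.566, 1.537, 0.219]
ft_force: [-0.4, 0.1, 0.3]
gripper_width: 0.0001
```

```bash
python3 -c "
from h import *
goal([-200,0,240])
parts('t11')
snap('side','s11')
for n,f in [('top','t11'),('side','s11')]:
    d=np.load(f'pics/{f}.npy');P=pts(n,d)[d>0];b=(P-O)@B*1e3
    for y0 in (20,50,80,100):
        m=(abs(b[:,0])<50)&(abs(b[:,1]-y0)<6)&(b[:,2]>85)&(b[:,2]<140);print(n,y0,m.sum(),np.median(b[m,2]).round(1),np.percentile(b[m,2],[5,95]).round(1))
    # bystander check, same boxes as at the start
    P0=pts(n,np.load(f'pics/{n}0.npy'));P1=pts(n,d)
    for nm,bx in dict(carton=(.36,.48,-.07,.06,.14,.18),jug=(.4,.56,-.27,-.16,.15,.3),spray=(.6,.8,-.2,0,.12,.3),cup=(.43,.53,.07,.2,.05,.08),jar=(.56,.66,.12,.22,.06,.1),soap=(.6,.7,.02,.12,.025,.05),brush=(.56,.76,-.29,-.2,.025,.05),peg=(.33,.43,.09,.16,.009,.02)).items():
        r=[]
        for Q in (P0,P1):
            m=(Q[...,0]>bx[0])&(Q[...,0]<bx[1])&(Q[...,1]>bx[2])&(Q[...,1]<bx[3])&(Q[...,2]>bx[4])&(Q[...,2]<bx[5]); r.append(Q[m].mean(0) if m.any() else np.full(3,np.nan))
        print(nm,((r[1]-r[0])*1e3).round(1))
a=cv2.imread('pics/t11.png')[145:295,235:405];b=cv2.imread('pics/s11.png')[90:282,160:416]
cv2.imwrite('pics/c11.png',np.hstack([cv2.resize(a,(400,353)),cv2.resize(b,(400,353))]))"
```

```text
tcp box mm [-170.    12.4  251.5] shift [ 10.5 -30.6  12. ] rot [ 0.014 -0.    -0.034] F [-0.44  0.14  0.25] t 14.85
lock 94 [[-102.4, -39.6, 113.6], [-95.3, -25.2, 129.1], [-89.2, -13.0, 131.6]]
shut 76 [[-2.3, -14.7, 109.9], [11.6, -8.3, 116.4], [25.8, -3.3, 120.2]]
top 20 207 99.9 [ 97.2 102.5]
top 50 225 99.9 [ 97.5 102.6]
top 80 226 100.3 [ 98.  102.6]
top 100 225 100.2 [ 98.1 102.3]
carton [-0.2 -0.3 -0. ]
jug [-0.  -0.   0.4]
spray [ 0.  -0.1  0.2]
cup [-0.4 -0.3 -0.3]
jar [0.  0.1 0. ]
soap [-0.  -0.1 -0. ]
brush [ 0.1 -0.   0.1]
peg [-0.1 -0.1 -0.1]
side 20 109 99.8 [ 98.1 101.9]
side 50 139 100.2 [ 97.9 102. ]
side 80 143 100.1 [ 98.5 102. ]
side 100 145 100.4 [ 98.1 102. ]
carton [-0.8 -0.7  0.1]
jug [0.1 0.1 0.2]
spray [-0.1  0.2 -0.3]
cup [-0.1  0.8 -0.1]
jar [-0.  -0.1 -0. ]
soap [ 0.2 -0.1 -0.1]
brush [-1.2 -0.5  0.1]
peg [-0.8 -0.5  0.2]
```

View pics/c11.png

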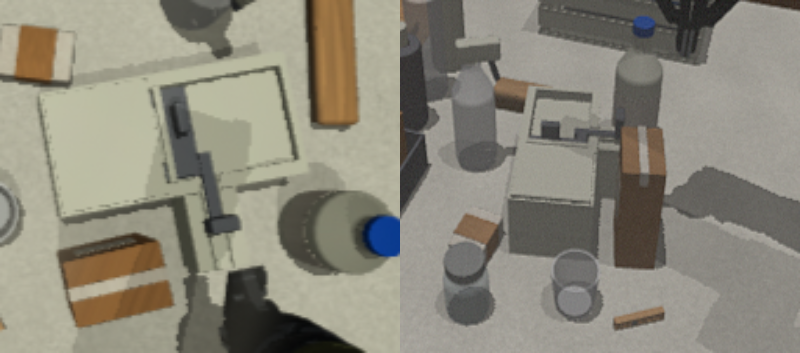

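The lid lies flat (left half, 110,150), the shutter grip is home at (180,120), the bolt is in at (220,222), and the gripper is clear. Handing in.

```bash
python3 -c "
from h import *
print(bot.finish_job())"
```

```text
the job is handed in; nothing more can be done
None
```

The dispenser is shut and locked, and I handed the job in at about 15 s; no verdict is reported. All moves were pushes with the shut fingers: bolt drawn right out, shutter pushed home, bolt pushed back in, then the lid swung down and pressed shut.

The last checks, from the top and side cameras:
- **Shutter:** the grip reads box y -8.3 mm (home is -8).
- **Bolt:** the thumb block reads box x -95.3 mm (fully in is -95).
- **Lid:** flat to about 0.5 mm over its length, which is under 0.01 rad. It stayed down after the fingers lifted off.
- **Bystanders:** none moved by more than about 1.3 mm, which is measurement noise.
- **Gripper:** clear of everything, with its tip at 0.25 m height.

**Force:** the final press on the lid was harder than needed. The wrist force reached about 87 N, against the 120 N limit, before I backed off. The pushes against the bolt and shutter stops gave about 20 to 50 N at the fingertips. I took the 40 N limit to apply only to the arm and the gripper's body.

**Shutter start:** it began about 7 mm forward of fully open.

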